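# Set the stop of the sealing jig to a gift box and lock it with the wing nut

## Task

Set the sealing jig to the gift box standing in it: with closed fingertips, push the sliding stop forward from behind until the box is held between the stop and the end fence with no gap on either side. Then lock the stop by stroking the wings of the wing nut round clockwise with a fingertip, again and again, until the nut bears firmly on the stop's foot and turns no further. Only push: grip and lift nothing, and leave the sticker roll and the waiting box where they are.

Things in the scene. Friction and masses are not known exactly. Their poses are not given: they have to be found in the camera images.
- jig: Wooden board 250 x 132 mm lying on the counter, immovable. Origin on its middle line at counter level; x points along the slide to the end fence, y to the left, z up. Board top at z 18 mm. Low side fence beside the box from y 58 mm, 18 mm high over the board. Two guide strips, 6 mm high, outer edges at y +-32 mm, lead the stop along x.
- fence (a point): Middle of the foot of the end fence's inner face, at board height (jig x 118 mm). The fence stands across the whole board, 30 mm high over it, immovable.
- stud (a point): Axis of the fixed upright screw stud, 12 mm thick, at board height (jig x -29 mm, y 0). Its top is 44 mm over the board. It passes through a slot in the stop's foot and carries the wing nut.
- stop: Loose steel stop, 340 g, slides by hand along jig x between the guide strips. Origin: underside of its foot, middle line, in the plane of the front face that meets the box; axes as the jig's. Foot 40 mm wide, 5 mm thick, from x 0 back to -124 mm. Front plate 84 mm wide, 5 mm thick, top 45 mm over the board. Starts 8 to 34 mm short of the box.
- push_plate (a point): On the stop: centre of the rear face of its upright push plate (40 mm wide, 5 mm thick, top 34 mm over the board, this point 17 mm over the board), 124 mm behind the front face. Push on it towards jig +x. Moving stop and box takes 1 to 6 N until the box meets the fence.
- box: The closed orange card gift box in the jig: 68 mm along its x, 110 mm along its y, 55 mm high, 0.14 to 0.28 kg, loose on the board, up to 6 mm short of the end fence. Origin at the centre of its underside; axes as the jig's. Against the fence its centre is at jig x 84 mm.
- wing_nut: Steel wing nut on the stud. Origin on the screw axis at its underside; z up; the two wings point along its +x and -x and turn with it. Round flange and hub up to 28 mm wide, 13 mm high. Each wing is a flat upright round ear 5.6 mm thick, 11 to 33 mm from the axis, 10 to 33 mm above the underside. At the start the underside is 1.5 to 4 mm above the foot's top.
- nut_turn (a joint): Turn of the wing nut, rad; grows clockwise seen from above, which screws it down 3 mm a turn. It turns loosely (1 to 2 N at 25 mm from the axis) and stays where it is left. It meets the stop's foot at about 12.6; from there it is stiff: a push of 7 N on a wing stalls at 12.8 to 13.1, and that is firm. Starts at 4.2 to 9.4.
- sticker_roll: Roll of paper seals lying on the counter close to the right (-y) side of the jig, 69 mm across, 26 mm high; origin at the centre of its underside. Leave it where it is.
- next_box: A second closed gift box like the first, waiting on the counter to the right of the jig, 69 x 110 x 55 mm; origin at the centre of its underside. Leave it where it is.

How it is judged:
By the outcome, as a careful person would: the job done as asked, in the order asked, and still so for the second after the job is handed in, with the robot touching nothing.
It also fails if it takes over 67 s, if anything falls off the work surface, if the arm or the gripper's body presses on something with over 40 N, if the wrist force passes 120 N, or if a joint passes its speed limit or range.

## Robot

A 6-joint arm with a two-finger parallel gripper is mounted at the origin on a cart in front of the work surface, level with it; the furniture and walls round the work are solid. World frame = base frame: x ahead of the robot, y to its left, z up, the work surface at z = 0. Lengths are in m, angles in degrees, forces in N, time in s.
With the tool pointing down it reaches from about 0.3 to 0.775 m from the base axis. Payload 14.6 kg.
Tool frame: the origin (TCP) lies midway between the tips of the shut fingers; the grasp point (between the pads) lies 19 mm behind it (arm.grip_depth is the distance from the TCP to the grasp point, in m); z points along the fingers, y is the line along which they close (so a half turn about z gives the same grasp; the last joint's range is limited). The gripper opens to 94 mm and grips with 3 to 60 N. Pads are 16 mm wide; open, the fingers measure 119 mm over their backs; the gripper's body (75 mm by 177 mm) begins 78 mm behind the grasp point.
Start: joints at [61.559, 17.183, 87.147, -0, 75.671, -3.816], TCP at [0.229, 0.5, 0.205] pointing down, gripper open.
Joint ranges: [-173.82, 173.82], [-45.26, 126.66], [13.44, 144.39], [-59.66, 239.66], [0, 175.72], [-146.38, 146.38]. Speed limits (degrees/s): [127.2, 127.2, 147.25, 180, 180, 180].

## Interface

Orientations are given as a 3x3 rotation matrix whose columns are the frame's x, y, z axes.
In Python, from cell import arm gives the robot as it stands. The module is installed in compiled form; this text tells all that it offers.
- The arm moves only by the shell command python3 -m inch 'ROWS' [FORCE]. ROWS is a JSON object of lists of equal length, an entry for each row: "jaw": the closure, from -1 (fully open) to 1 (shut), so that 0 is half open; "slide": the shift along the world's x, y, z in units of 0.03 m (1.0 is 0.03 m), a list of three; "roll": the turn about the world's z in units of 0.08 rad (1.0 is 0.08 rad). In form: {"jaw": [jaw, ...], "slide": [[dx, dy, dz], ...], "roll": [roll, ...]}. A call has exactly 8 rows; each row shifts and turns the commanded pose from where the row before left it; what a row does not reach is not made up. A row lasts 1/12 s, in which the tool goes at most 41.7 mm and 7.16 degrees, less where a joint would pass 70% of its speed; a pose out of reach is approached as far as the arm can. A call with a number of a shift or a turn outside -1 to 1 is refused whole. A call with a gripper value outside its range is refused whole. The fingers move at their own pace and stop on an object; FORCE is the grip in N (left out, the last holds). Time passes only in rows, so rows that do not move let the fingers close, or fill a call up. It gives the time, the measured TCP pose, the force, the opening and the grip force at its end, in the units of the state.
- arm.get_obs(): the state, without advancing time (a new reading comes with each control period).
- arm.snapshot(name): name is "side" or "top"; returns the picture (480x640x3 uint8, blue, green, red); there is no depth.
- arm.camera_params(name): a dict with "K" (3x3 intrinsics, pixels), "extrinsics" (4x4, takes a point from world to camera coordinates). Camera axes: x right, y down, z forward; pixel columns grow to the right and rows downward; lengths in m; the calibration is good to about 2 mm. A picture is of the moment at which its call begins. camera_params takes no time and is no camera call.
- arm.job_done(): hands the job in; it is judged then, once.
The state is a dict: "time_s": time; "q": joint angles; "dq": joint speeds; "joint_efforts": joint torques, N m; "tcp_pos": TCP position; "eef_rot": TCP orientation; "ft_force": force on the tool from outside, world axes, zero at the start; "wrist_torque": the same for the moment, N m; "opening": opening from 0.0 (shut) to 1.0 (fully open); "finger_force": force on a finger pad.
Only numpy, scipy, OpenCV 4.12 (cv2) and the standard library are available. Lean on these libraries where they do the work, as an engineer would, in place of code of your own. Each camera call takes 0.05 s, during which the arm holds its last target. There are 200 camera calls.

## Working session

There is one attempt and no reset: what is moved stays moved. The work goes in short steps, Python scripts to look and compute and a shell command to move; the robot and the scene stay as the last step left them, time stands still between calls to the robot, and variables do not carry over. Pictures are saved under pics/ and viewed, at most 10 in all, crops included, and the job is handed in when it is done.

```bash
mkdir -p pics
python3 - <<'E'
from cell import arm
import cv2,numpy as np
for n in("top","side"):
    cv2.imwrite(f"pics/{n}0.png",arm.snapshot(n)); p=arm.camera_params(n); print(n,p["K"].tolist(),np.round(p["extrinsics"],4).tolist())
o=arm.get_obs();print(o["time_s"],o["tcp_pos"],o["eef_rot"],o["opening"],o["ft_force"])
E
```

```text
top [[439.2642150823288, 0.0, 323.80612213773026], [0.0, 439.2642150823288, 240.43901201138664], [0.0, 0.0, 1.0]] [[0.0046, -0.9999, -0.0096, -0.3646], [-0.9881, -0.0031, -0.1537, 0.5218], [0.1536, 0.0102, -0.9881, 0.8487], [0.0, 0.0, 0.0, 1.0]]
side [[476.9473223777769, 0.0, 316.49609661472516], [0.0, 476.9473223777769, 247.19072715861677], [0.0, 0.0, 1.0]] [[0.9428, -0.3325, 0.0246, -0.6227], [-0.141, -0.4643, -0.8744, -0.0725], [0.3022, 0.8209, -0.4846, 1.0482], [0.0, 0.0, 0.0, 1.0]]
0.1 [0.22906602 0.49976064 0.20493606] [[-9.09058075e-01  4.16669118e-01 -5.11757268e-04]
 [ 4.16669424e-01  9.09057615e-01 -9.18465850e-04]
 [ 8.25204854e-05 -1.04817240e-03 -9.99999447e-01]] 1.0017706472370669 [0.16328137 1.06652387 1.0335002 ]
```

View pics/top0.png

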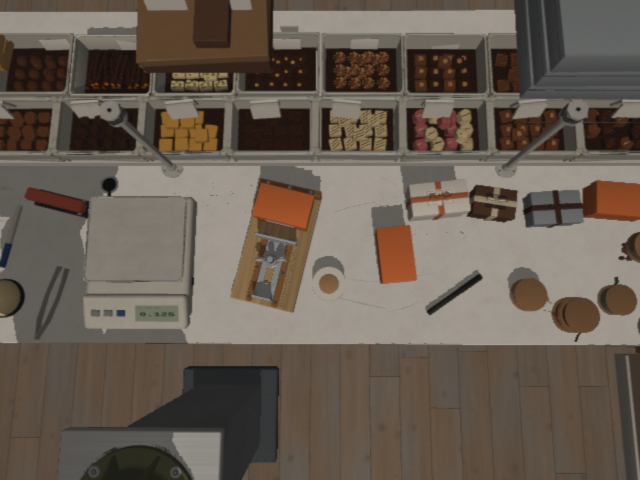

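View pics/side0.png

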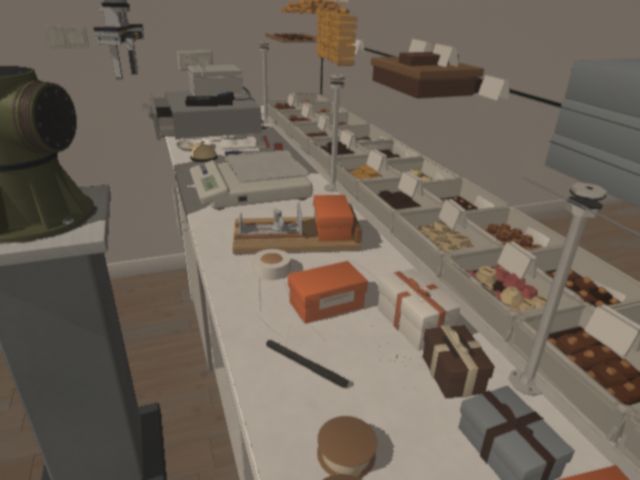

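The top view shows the jig at about (277,245), with the fence at its upper end, the sticker roll at (328,278) and the waiting box at (396,254). The side view shows the stop and nut at about (275,215). I'll enlarge both.

```bash
cat > h.py <<'E'
import numpy as np,cv2
from cell import arm
P={n:arm.camera_params(n) for n in("top","side")}
def ray(n,u,v):
    K=np.array(P[n]["K"]);E=np.array(P[n]["extrinsics"]);R,t=E[:3,:3],E[:3,3]
    return -R.T@t, R.T@np.linalg.solve(K,[u,v,1.])
def pt(n,u,v,z):
    c,d=ray(n,u,v); return c+d*(z-c[2])/d[2]
def px(n,p):
    K=np.array(P[n]["K"]);E=np.array(P[n]["extrinsics"]); q=K@(E[:3,:3]@np.array(p,float)+E[:3,3]); return q[:2]/q[2]
def crop(n,x0,y0,w,h,s,name):
    i=arm.snapshot(n)[y0:y0+h,x0:x0+w]; cv2.imwrite("pics/"+name,cv2.resize(i,None,fx=s,fy=s,interpolation=cv2.INTER_CUBIC))
E
python3 -c "
from h import *
a=arm.snapshot('top')[170:320,220:350]; b=arm.snapshot('side')[185:260,225:370]
a=cv2.resize(a,None,fx=4,fy=4,interpolation=2);cv2.imwrite('pics/c1.png',a)
b=cv2.resize(b,None,fx=5,fy=5,interpolation=2);cv2.imwrite('pics/c2.png',b)
"
```

```text
(no output)
```

View pics/c1.png

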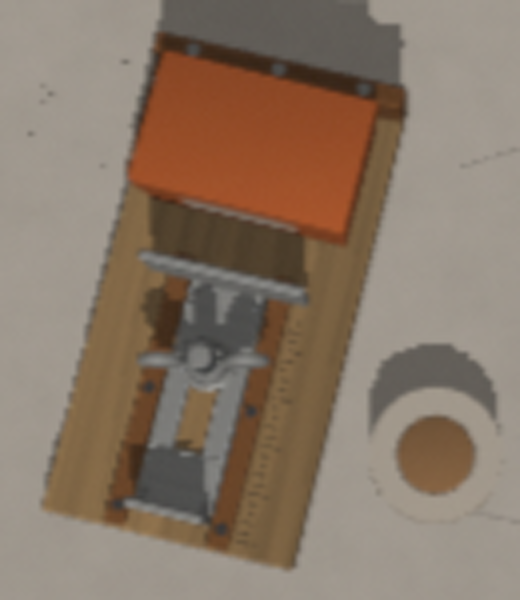

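View pics/c2.png

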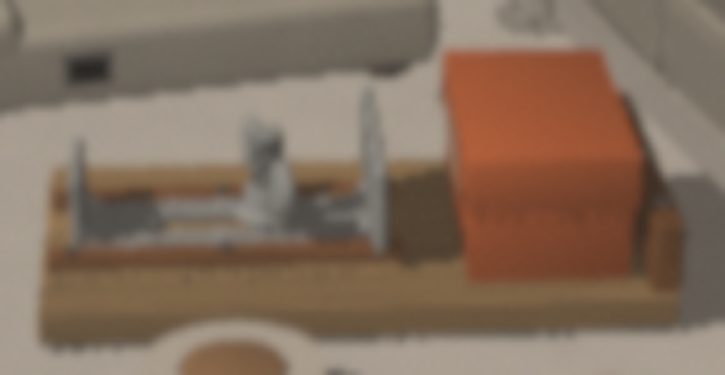

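The top crop shows board rear corners at about (42,508) and (293,568). The stud top is at (201,356), with wing tips near (145,360) and (265,360). The push-plate top edge runs (112,503)–(212,520), the front plate top (142,254)–(305,297), and the box top has corners (165,52), (378,98), (345,240) and (130,185). The side crop agrees: the stop is short of the box by roughly 20–30 mm.

Run:
```python
from h import *
f=lambda x,y,z:pt("top",220+(x+.5)/4-.5,170+(y+.5)/4-.5,z)
g=lambda x,y,z:pt("side",225+(x+.5)/5-.5,185+(y+.5)/5-.5,z)
L=dict(rl=(42,508,.018),rr=(293,568,.009),stud=(201,356,.062),wl=(142,360,.05),wr=(268,360,.05),ppl=(112,503,.052),ppr=(212,520,.052),fpl=(142,254,.063),fpr=(305,297,.063),b1=(165,52,.073),b2=(378,98,.073),b3=(345,237,.073),b4=(130,183,.073),roll=(435,455,.026),rollL=(369,455,.02),fr=(405,88,.048),fl=(158,36,.048))
W={k:f(*v) for k,v in L.items()}
for k,v in W.items(): print(k,np.round(v[:2]*1000,1))
d=lambda a,b:np.round(1000*np.linalg.norm(W[a]-W[b]),1)
ang=lambda a,b:np.round(np.degrees(np.arctan2(*(W[b]-W[a])[1::-1])),1)
for a,b in [("rr","rl"),("fr","fl"),("rr","fr"),("rl","fl"),("ppr","ppl"),("fpr","fpl"),("b2","b1"),("b3","b4"),("b3","b2"),("b4","b1"),("wr","wl")]: print(a,b,d(a,b),ang(a,b))
th=np.radians(ang("fr","fl")-90)
print("side stud top",g(262,128,.062)*1000,"pp top",g(78,140,.052)*1000, "fp near top?",g(370,92,.063)*1000)
```

```text
rl [ 410.3 -172.6]
rr [ 380.7 -299.9]
stud [ 483.2 -257.5]
wl [ 482.5 -226.7]
wr [ 482.7 -289.2]
ppl [ 412.  -214.3]
ppr [ 403.9 -263.4]
fpl [ 533.5 -227.3]
fpr [ 512.4 -308.1]
b1 [ 633.5 -237.5]
b2 [ 610.2 -343.4]
b3 [ 540.5 -327.9]
b4 [ 567.1 -222.1]
roll [ 437.5 -372.1]
rollL [ 437.7 -338.5]
fr [ 622.1 -356.3]
fl [ 649.3 -229.8]
rr rl 131.0 76.9
fr fl 129.4 77.9
rr fr 250.9 -13.1
rl fl 247.6 -13.4
ppr ppl 49.7 80.7
fpr fpl 83.4 75.3
b2 b1 108.4 77.6
b3 b4 109.0 75.9
b3 b2 71.4 -12.6
b4 b1 68.2 -13.1
wr wl 62.5 90.2
side stud top [ 483.36553559 -261.04492158   62.        ] pp top [ 415.12258411 -230.31083112   52.        ] fp near top? [ 534.65848108 -241.40145174   63.        ]
```

Jig yaw is about -12.8° and the stud about (484,-258) mm. The stop has about 30 mm to the box, and the left wing sits at jig angle of about 103°. I'll close the jaw and travel to a point behind the push plate.

```bash
python3 -m inch '{"jaw":[1,1,1,1,1,1,1,1],"slide":[[0.64,-1,0],[0.64,-1,0],[0.64,-1,0],[0.64,-1,0],[0.64,-1,0],[0.64,-1,0],[0.64,-1,0],[0.64,-1,0]],"roll":[0.32,0.32,0.32,0.32,0.32,0.32,0.32,0.32]}' 10
python3 -m inch '{"jaw":[1,1,1,1,1,1,1,1],"slide":[[0,-1,0],[0,-1,0],[0,-1,0],[0,-1,0],[0,-1,0],[0,-1,0],[0,-1,0],[0,-1,0]],"roll":[0,0,0,0,0,0,0,0]}'
python3 -m inch '{"jaw":[1,1,1,1,1,1,1,1],"slide":[[0,-1,0],[0,-1,0],[0,-1,0],[0,-1,0],[0,-1,0],[0,-1,0],[0,-1,0],[0,0,0]],"roll":[0,0,0,0,0,0,0,0]}'
```

```text
time_s: 0.87
tcp_pos: [0.3833, 0.2584, 0.2055]
eef_rot: [[-0.975, 0.222, 0.0], [0.222, 0.975, 0.0], [-0.0, 0.0, -1.0]]
ft_force: [0.2, -0.8, 0.4]
opening: 0.472
finger_force: 0.0
time_s: 1.53
tcp_pos: [0.3824, 0.0186, 0.2055]
eef_rot: [[-0.975, 0.223, 0.0], [0.223, 0.975, 0.0], [-0.0, 0.0, -1.0]]
ft_force: [0.7, 0.1, -0.8]
opening: 0.004
finger_force: 0.0
time_s: 2.2
tcp_pos: [0.3824, -0.1936, 0.2052]
eef_rot: [[-0.974, 0.226, -0.0], [0.226, 0.974, -0.001], [0.0, -0.001, -1.0]]
ft_force: [0.4, -0.5, 0.5]
opening: 0.006
finger_force: 0.0
```

```bash
python3 -m inch '{"jaw":[1,1,1,1,1,1,1,1],"slide":[[-0.1,-1,-0.5],[0,-0.35,-1],[0,0,-1],[0,0,-1],[0,0,-1],[0,0,-0.8],[0,0,-0.3],[0,0,0]],"roll":[0,0,0,0,0,0,0,0]}'
python3 -c "
from h import *
for n in P:
    i=arm.snapshot(n); c=px(n,[.43,-.25,.04]); x,y=int(c[0])-75,int(c[1])-50
    print(n,x,y); cv2.imwrite(f'pics/d_{n}.png',i[y:y+120,x:x+160])
a=[cv2.resize(cv2.imread(f'pics/d_{n}.png'),None,fx=4,fy=4,interpolation=2) for n in P]
cv2.imwrite('pics/d.png',cv2.resize(np.hstack(a),None,fx=.62,fy=.62))
"
```

```text
time_s: 2.87
tcp_pos: [0.379, -0.2296, 0.036]
eef_rot: [[-0.975, 0.223, -0.003], [0.223, 0.975, 0.002], [0.003, 0.001, -1.0]]
ft_force: [0.1, -0.2, 0.4]
opening: 0.008
finger_force: 0.0
top 191 236
side 174 171
```

View pics/d.png

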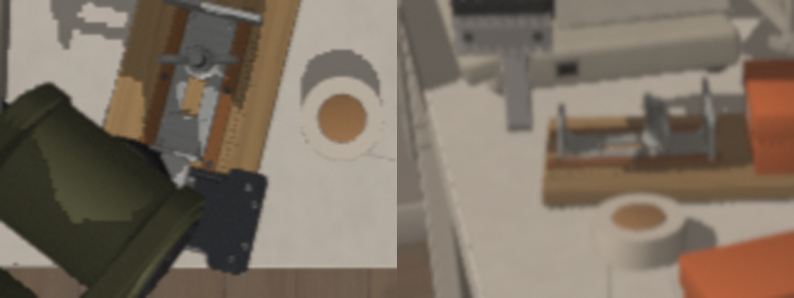

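The fingertips are down behind the push plate with clearance: in the side view the finger is at (518,110) and the plate at (560,130). Now I'll push gently along jig x.

```bash
python3 -m inch '{"jaw":[1,1,1,1,1,1,1,1],"slide":[[-0.03,-0.13,0],[0.16,-0.037,0],[0.16,-0.037,0],[0.16,-0.037,0],[0.1,-0.022,0],[0.1,-0.022,0],[0.1,-0.022,0],[0.1,-0.022,0]],"roll":[0,0,0,0,0,0,0,0]}'
python3 -m inch '{"jaw":[1,1,1,1,1,1,1,1],"slide":[[0.08,-0.018,0],[0.08,-0.018,0],[0.08,-0.018,0],[0.08,-0.018,0],[0.08,-0.018,0],[0.08,-0.018,0],[0.08,-0.018,0],[0.08,-0.018,0]],"roll":[0,0,0,0,0,0,0,0]}'
```

```text
time_s: 3.63
tcp_pos: [0.4053, -0.2403, 0.0373]
eef_rot: [[-0.975, 0.223, -0.001], [0.223, 0.975, 0.0], [0.001, 0.0, -1.0]]
ft_force: [-2.7, 0.6, 1.9]
opening: 0.006
finger_force: 1.4
time_s: 4.3
tcp_pos: [0.4247, -0.2448, 0.0374]
eef_rot: [[-0.975, 0.223, -0.0], [0.223, 0.975, 0.0], [0.0, -0.0, -1.0]]
ft_force: [-1.0, 0.3, -0.7]
opening: 0.003
finger_force: 0.7
```

```bash
python3 -m inch '{"jaw":[1,1,1,1,1,1,1,1],"slide":[[0.03,-0.007,0],[0.03,-0.007,0],[0.03,-0.007,0],[0.03,-0.007,0],[0.03,-0.007,0],[0.03,-0.007,0],[0.03,-0.007,0],[0.03,-0.007,0]],"roll":[0,0,0,0,0,0,0,0]}'
```

```text
time_s: 4.97
tcp_pos: [0.4317, -0.2464, 0.0374]
eef_rot: [[-0.975, 0.223, -0.0], [0.223, 0.975, 0.0], [0.0, -0.0, -1.0]]
ft_force: [-3.8, 0.4, 0.7]
opening: 0.005
finger_force: 1.5
```

```bash
python3 -m inch '{"jaw":[1,1,1,1,1,1,1,1],"slide":[[0.03,-0.007,0],[0.03,-0.007,0],[0.03,-0.007,0],[0.03,-0.007,0],[0.02,-0.005,0],[0.02,-0.005,0],[0.02,-0.005,0],[0.02,-0.005,0]],"roll":[0,0,0,0,0,0,0,0]}'
```

```text
time_s: 5.63
tcp_pos: [0.4326, -0.2464, 0.0374]
eef_rot: [[-0.975, 0.223, -0.013], [0.223, 0.975, 0.005], [0.013, 0.002, -1.0]]
ft_force: [-50.6, 10.5, 40.7]
opening: 0.004
finger_force: 26.6
```

The box is firmly against the fence (50 N, from a very stiff arm). I'll back off and look.

```bash
python3 -m inch '{"jaw":[1,1,1,1,1,1,1,1],"slide":[[-0.08,0.018,0],[-0.08,0.018,0],[-0.1,0.022,0],[-0.2,0.045,0],[-0.2,0.045,0],[-0.2,0.045,0.5],[0,0,1],[0,0,1]],"roll":[0,0,0,0,0,0,0,0]}'
python3 -m inch '{"jaw":[1,1,1,1,1,1,1,1],"slide":[[-0.5,1,0],[-0.5,1,0],[-0.5,1,0],[-0.5,1,0],[0,0,0],[0,0,0],[0,0,0],[0,0,0]],"roll":[0,0,0,0,0,0,0,0]}'
python3 -c "
from h import *
for n,x,y,w,h in(('top',220,170,110,150),('side',225,180,150,80)):
    i=arm.snapshot(n)[y:y+h,x:x+w]; s=4 if n=='top' else 5
    cv2.imwrite(f'pics/e_{n}.png',cv2.resize(i,None,fx=s,fy=s,interpolation=2))
"
```

```text
time_s: 6.3
tcp_pos: [0.4109, -0.2416, 0.1128]
eef_rot: [[-0.975, 0.223, -0.001], [0.223, 0.975, 0.001], [0.002, 0.001, -1.0]]
ft_force: [0.2, -0.7, 1.1]
opening: 0.0
finger_force: 0.0
time_s: 6.97
tcp_pos: [0.3523, -0.1228, 0.1125]
eef_rot: [[-0.975, 0.224, 0.0], [0.224, 0.975, -0.0], [-0.001, -0.0, -1.0]]
ft_force: [-0.3, 0.1, -0.1]
opening: 0.009
finger_force: 0.0
```

View pics/e_top.png

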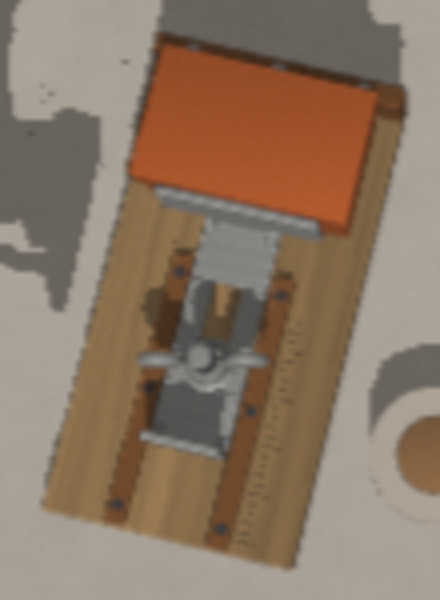

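View pics/e_side.png

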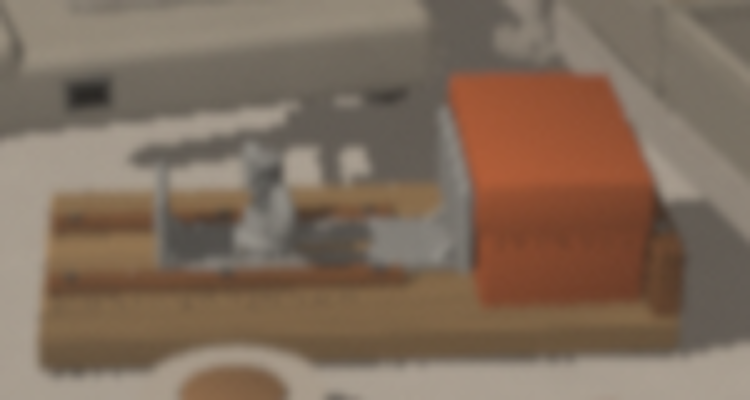

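The stop is flush against the box, and the box is against the fence. The nut wings are still at (142,360)–(268,360) about the stud at (203,357). Next I'll drop the closed fingertip behind the left wing, and compute the stroke arc around it.

```bash
cat > arc.py <<'E'
import numpy as np,sys
# finger centre (mm, world) pushing a wing whose jig angle is phi; tool aligned with jig
S=np.array([483.5,-258.]);t=np.radians(-12.8);R=np.array([[np.cos(t),-np.sin(t)],[np.sin(t),np.cos(t)]])
def centre(deg):
    p=np.radians(deg);c=np.interp(deg,[-70,-45,0,60,80,95,105],[20,21,23,25,26,22,20])
    h=8*abs(np.sin(p))+12.5*abs(np.cos(p))+2.8
    return S+R@(c*np.array([np.cos(p),np.sin(p)])+h*np.array([-np.sin(p),np.cos(p)]))
def rows(start,degs):
    q=[np.round(np.array(start)/30,2)]+[np.round(centre(d)/30,2) for d in degs]
    return [[round(float(x),2) for x in b-a]+[0] for a,b in zip(q,q[1:])]
if __name__=="__main__":
    a,b,n=map(float,sys.argv[3:6]);r=rows(list(map(float,sys.argv[1:3])),np.linspace(a,b,int(n)))
    for i in range(0,len(r),8):print(r[i:i+8])
E
python3 -m inch '{"jaw":[1,1,1,1,1,1,1,1],"slide":[[0.96,-0.89,0],[0.96,-0.89,0],[0.96,-0.89,0],[0.96,-0.89,0],[0,0,-0.77],[0,0,-0.77],[0,0,-0.77],[0,0,0]],"roll":[0,0,0,0,0,0,0,0]}'
python3 arc.py 467.4 -229.7 103 -62 24
```

```text
time_s: 7.73
tcp_pos: [0.465, -0.2284, 0.0388]
eef_rot: [[-0.975, 0.224, -0.006], [0.224, 0.975, 0.004], [0.007, 0.002, -1.0]]
ft_force: [-0.4, 0.7, -0.3]
opening: 0.008
finger_force: 0.0
[[0.09, -0.26, 0], [0.14, 0.09, 0], [0.14, 0.09, 0], [0.09, 0.09, 0], [0.08, 0.02, 0], [0.08, 0.01, 0], [0.09, -0.01, 0], [0.1, -0.01, 0]]
[[0.1, -0.03, 0], [0.1, -0.05, 0], [0.1, -0.07, 0], [0.09, -0.08, 0], [0.08, -0.11, 0], [0.06, -0.11, 0], [0.05, -0.13, 0], [0.03, -0.1, 0]]
[[0.03, -0.09, 0], [0.02, -0.09, 0], [0.0, -0.1, 0], [-0.01, -0.11, 0], [-0.03, -0.11, 0], [-0.05, -0.1, 0], [-0.07, -0.11, 0], [-0.09, -0.09, 0]]
```

```bash
python3 -m inch '{"jaw":[1,1,1,1,1,1,1,1],"slide":[[0.08,-0.16,0.08],[0.15,0.0,0],[0.14,0.07,0],[0.09,0.09,0],[0.08,0.02,0],[0.08,0.01,0],[0.09,-0.01,0],[0.1,-0.01,0]],"roll":[0,0,0,0,0,0,0,0]}'
```

```text
time_s: 8.4
tcp_pos: [0.4917, -0.2285, 0.0457]
eef_rot: [[-0.975, 0.223, 0.0], [0.223, 0.975, -0.0], [-0.0, -0.0, -1.0]]
ft_force: [-0.8, -0.6, -0.1]
opening: 0.004
finger_force: 0.3
```

```bash
python3 -m inch '{"jaw":[1,1,1,1,1,1,1,1],"slide":[[0.1,-0.03,-0.03],[0.1,-0.05,-0.03],[0.1,-0.07,0],[0.09,-0.08,0],[0.08,-0.11,0],[0.06,-0.11,0],[0.05,-0.13,0],[0.03,-0.1,0]],"roll":[0,0,0,0,0,0,0,0]}'
python3 -m inch '{"jaw":[1,1,1,1,1,1,1,1],"slide":[[0.03,-0.09,0],[0.02,-0.09,0],[0,-0.1,0],[-0.01,-0.11,0],[-0.03,-0.11,0],[-0.05,-0.1,0],[-0.07,-0.11,0],[-0.09,-0.09,0]],"roll":[0,0,0,0,0,0,0,0]}'
python3 -c "
from arc import *
print(centre(-4.6),centre(-62))"
```

```text
time_s: 9.07
tcp_pos: [0.5098, -0.2494, 0.0437]
eef_rot: [[-0.975, 0.223, 0.0], [0.223, 0.975, 0.0], [0.0, 0.0, -1.0]]
ft_force: [-0.1, 1.6, 0.4]
opening: 0.003
finger_force: 0.5
time_s: 9.73
tcp_pos: [0.5035, -0.2734, 0.0438]
eef_rot: [[-0.975, 0.223, 0.0], [0.223, 0.975, -0.0], [-0.0, -0.0, -1.0]]
ft_force: [-0.2, 0.7, -0.1]
opening: 0.005
finger_force: 0.2
[ 510.00758396 -249.64311313] [ 504.00929974 -273.48438149]
```

Run:
```python
from arc import *
print(rows([503.5,-273.4],[-66,-70,-74]))
p=S+R@np.array([-23,23]); print(p, (p-centre(-74))/30)
```

```text
[[-0.04, -0.05, 0], [-0.06, -0.04, 0], [-0.06, -0.04, 0]]
[ 466.1671803  -230.47594941] [-1.07876938  1.5571654 ]
```

```bash
python3 -m inch '{"jaw":[1,1,1,1,1,1,1,1],"slide":[[-0.04,-0.05,0],[-0.06,-0.04,0],[-0.06,-0.04,0],[0.1,0,0],[0,0,0.8],[0,0,0.8],[-0.59,0.79,0],[-0.59,0.77,0]],"roll":[0,0,0,0,0,0,0,0]}'
python3 -c "
from h import *
i=arm.snapshot('side')[180:260,225:375]
cv2.imwrite('pics/f.png',cv2.resize(i,None,fx=5,fy=5,interpolation=2))"
```

```text
time_s: 10.4
tcp_pos: [0.4668, -0.2301, 0.0927]
eef_rot: [[-0.975, 0.224, 0.002], [0.224, 0.975, -0.001], [-0.002, -0.001, -1.0]]
ft_force: [1.0, 0.3, -0.3]
opening: 0.003
finger_force: 0.0
```

View pics/f.png

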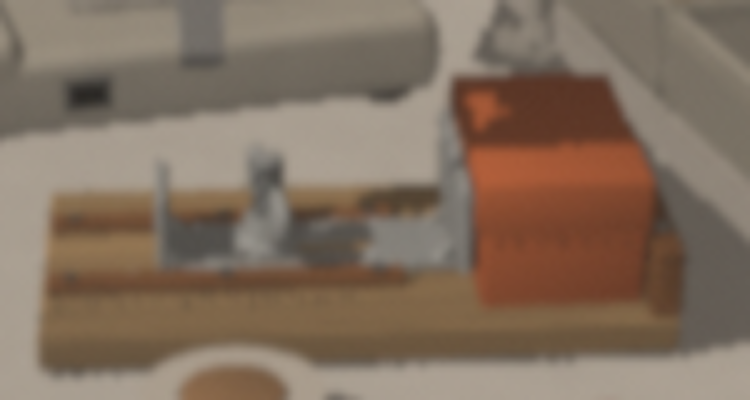

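The side view shows the wings back at about 105°: far wing at (258,150), near wing at (270,200). That matches a half turn, and the stop and box are unmoved. Now the second stroke, slower.

```bash
python3 -m inch '{"jaw":[1,1,1,1,1,1,1,1],"slide":[[0,0,-0.8],[0,0,-0.8],[0,0,0],[0.06,-0.1,0],[0.08,-0.06,0],[0.07,0,0],[0.06,0,0],[0.05,0.03,0]],"roll":[0,0,0,0,0,0,0,0]}'
python3 - <<'E'
from arc import *
for d in (106,100,90,80,70):print(d,centre(d).round(1))
E
```

```text
time_s: 11.12
tcp_pos: [0.4766, -0.2343, 0.0445]
eef_rot: [[-0.975, 0.223, 0.001], [0.223, 0.975, -0.001], [-0.001, -0.0, -1.0]]
ft_force: [-1.2, -0.4, 0.0]
opening: 0.002
finger_force: 0.2
106 [ 468.5 -238.8]
100 [ 471.7 -236.4]
90 [ 478.1 -232.9]
80 [ 481.7 -229.1]
70 [ 485.  -228.7]
```

```bash
python3 arc.py 477 -233.5 86 10 20; python3 arc.py 477 -233.5 86 60 8
```

```text
[[0.08, 0.07, 0], [0.05, 0.05, 0], [0.05, 0.03, 0], [0.04, 0.0, 0], [0.05, 0.01, 0], [0.05, 0.0, 0], [0.05, 0.0, 0], [0.05, -0.01, 0]]
[[0.05, -0.01, 0], [0.06, -0.01, 0], [0.06, -0.02, 0], [0.05, -0.03, 0], [0.06, -0.03, 0], [0.05, -0.03, 0], [0.06, -0.04, 0], [0.05, -0.05, 0]]
[[0.04, -0.05, 0], [0.05, -0.06, 0], [0.04, -0.06, 0], [0.03, -0.07, 0]]
[[0.08, 0.07, 0], [0.05, 0.05, 0], [0.04, 0.03, 0], [0.04, 0.0, 0], [0.04, 0.01, 0], [0.05, 0.0, 0], [0.04, 0.0, 0], [0.05, -0.01, 0]]
```

```bash
python3 -m inch '{"jaw":[1,1,1,1,1,1,1,1],"slide":[[0.08,0.07,0],[0.05,0.05,0],[0.05,0.03,0],[0.04,0,0],[0.05,0.01,0],[0.05,0,0],[0.05,0,0],[0.05,-0.01,0]],"roll":[0,0,0,0,0,0,0,0]}'
```

```text
time_s: 11.78
tcp_pos: [0.4888, -0.2294, 0.0437]
eef_rot: [[-0.975, 0.223, -0.0], [0.223, 0.975, 0.0], [0.0, 0.0, -1.0]]
ft_force: [-1.0, 0.4, -0.3]
opening: 0.008
finger_force: 0.3
```

```bash
python3 -m inch '{"jaw":[1,1,1,1,1,1,1,1],"slide":[[0.05,-0.01,0],[0.06,-0.01,0],[0.06,-0.02,0],[0.05,-0.03,0],[0.06,-0.03,0],[0.05,-0.03,0],[0.06,-0.04,0],[0.05,-0.05,0]],"roll":[0,0,0,0,0,0,0,0]}'
python3 arc.py 501.5 -235.6 22 -30 16
```

```text
time_s: 12.45
tcp_pos: [0.5021, -0.2361, 0.0438]
eef_rot: [[-0.975, 0.223, 0.0], [0.223, 0.975, -0.0], [-0.0, 0.0, -1.0]]
ft_force: [-0.2, 0.8, 0.5]
opening: 0.01
finger_force: 0.2
[[0.08, -0.05, 0], [0.04, -0.05, 0], [0.04, -0.05, 0], [0.03, -0.06, 0], [0.02, -0.06, 0], [0.03, -0.06, 0], [0.01, -0.07, 0], [0.02, -0.05, 0]]
[[0.02, -0.03, 0], [0.01, -0.04, 0], [0.01, -0.05, 0], [0.01, -0.04, 0], [0.01, -0.05, 0], [0.0, -0.05, 0], [0.0, -0.05, 0], [0.0, -0.05, 0]]
```

```bash
python3 -m inch '{"jaw":[1,1,1,1,1,1,1,1],"slide":[[0.06,-0.04,0],[0.04,-0.05,0],[0.04,-0.05,0],[0.03,-0.06,0],[0.02,-0.06,0],[0.03,-0.06,0],[0.01,-0.07,0],[0.02,-0.05,0]],"roll":[0,0,0,0,0,0,0,0]}'
python3 -c "
from arc import *
for d in (8,0,-4,-8,-12,-20,-30):print(d,centre(d).round(1))"
```

```text
time_s: 13.12
tcp_pos: [0.5093, -0.2493, 0.0437]
eef_rot: [[-0.975, 0.223, -0.0], [0.223, 0.975, 0.0], [0.0, 0.0, -1.0]]
ft_force: [-1.4, 2.8, 1.4]
opening: 0.004
finger_force: 1.4
8 [ 508.  -243.7]
0 [ 509.3 -248.2]
-4 [ 509.9 -249.4]
-8 [ 510.5 -250.8]
-12 [ 510.9 -252.3]
-20 [ 511.4 -255.5]
-30 [ 511.4 -259.8]
```

```bash
python3 -m inch '{"jaw":[1,1,1,1,1,1,1,1],"slide":[[0.01,-0.02,0],[0,-0.02,0],[0.01,-0.02,0],[0,-0.02,0],[0.01,-0.02,0],[0,-0.02,0],[0.01,-0.02,0],[0,-0.02,0]],"roll":[0,0,0,0,0,0,0,0]}'
```

```text
time_s: 13.78
tcp_pos: [0.5103, -0.2534, 0.0435]
eef_rot: [[-0.975, 0.223, -0.001], [0.223, 0.975, 0.001], [0.001, 0.001, -1.0]]
ft_force: [-3.9, 8.5, 2.2]
opening: 0.009
finger_force: 3.6
```

The nut is biting where expected (9 N at a wing angle of about -14°). I'll press a bit further to make sure.

```bash
python3 -m inch '{"jaw":[1,1,1,1,1,1,1,1],"slide":[[0,-0.02,0],[0,-0.02,0],[0,-0.02,0],[0,-0.02,0],[0,-0.02,0],[0,0,0],[0,0,0],[0,0,0]],"roll":[0,0,0,0,0,0,0,0]}'
```

```text
time_s: 14.45
tcp_pos: [0.5099, -0.2558, 0.0434]
eef_rot: [[-0.975, 0.223, -0.002], [0.223, 0.975, 0.002], [0.003, 0.002, -1.0]]
ft_force: [-4.7, 12.0, 3.9]
opening: 0.004
finger_force: 5.0
```

13 N on the wing with almost no further turn, so it is firm. I'll back off, lift, retreat and check.

```bash
python3 -m inch '{"jaw":[1,1,1,1,1,1,1,1],"slide":[[0,0.1,0],[0.02,0.1,0],[0,0,0.8],[0,0,1],[0,0,1],[-0.5,0.8,0],[-0.6,1,0],[-0.6,1,0]],"roll":[0,0,0,0,0,0,0,0]}'
python3 -m inch '{"jaw":[1,1,1,1,1,1,1,1],"slide":[[-0.6,1,0],[-0.6,1,0],[-0.6,1,0],[0,1,0],[0,0,0],[0,0,0],[0,0,0],[0,0,0]],"roll":[0,0,0,0,0,0,0,0]}'
python3 -c "
from h import *
a=cv2.resize(arm.snapshot('top')[170:320,220:350],None,fx=3,fy=3,interpolation=2)
b=cv2.resize(arm.snapshot('side')[180:260,225:340],None,fx=3,fy=3,interpolation=2)
c=np.zeros((450,390+345,3),np.uint8);c[:,:390]=a;c[:240,390:]=b
cv2.imwrite('pics/g.png',c)"
```

```text
time_s: 15.12
tcp_pos: [0.4597, -0.1666, 0.1281]
eef_rot: [[-0.975, 0.224, 0.002], [0.224, 0.975, -0.001], [-0.002, -0.001, -1.0]]
ft_force: [0.4, -0.4, -0.2]
opening: 0.007
finger_force: 0.0
time_s: 15.78
tcp_pos: [0.4065, -0.0479, 0.1278]
eef_rot: [[-0.975, 0.224, 0.0], [0.224, 0.975, -0.0], [-0.0, -0.0, -1.0]]
ft_force: [-0.8, -0.2, -0.3]
opening: 0.006
finger_force: 0.0
```

View pics/g.png

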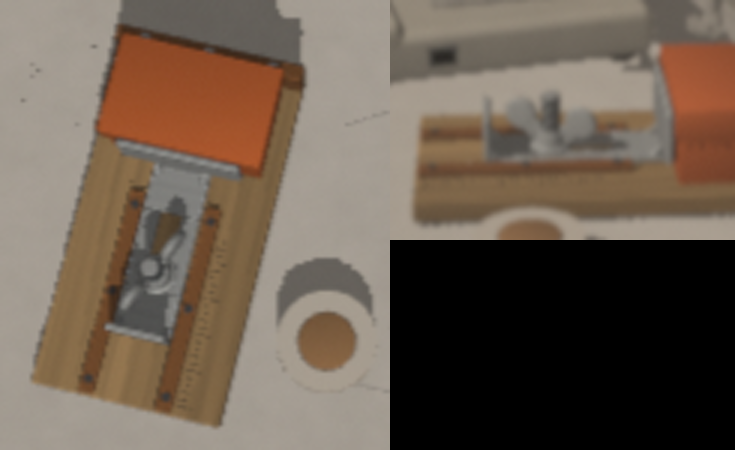

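The final picture shows the stop flush with the box and the box on the fence. The nut is seated low on the foot, with its wings from (125,300) to (182,245), about -30° in the jig frame, which corresponds to a turn of about 13. The sticker roll hasn't moved. Handing in.

```bash
python3 -c "
from cell import arm
print(arm.job_done())"
```

```text
the job is handed in; nothing more can be done
None
```

I've handed the job in: the box is held between the stop and the end fence with no visible gap, and the wing nut is locked, holding against about 13 N. It took about 16 s; the stop push peaked at about 52 N sideways (66 N in total at the wrist), and the sticker roll and waiting box were never touched.

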